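# Index the gauge carousel and pin it

### The arm

A 6-joint arm with a two-finger parallel gripper is mounted at the origin on a cart in front of the work surface, level with it; the furniture and walls round the work are solid. World frame = base frame: x ahead of the robot, y to its left, z up, the work surface at z = 0. Lengths are in mm, angles in rad, forces in N, time in s.
With the tool pointing down it reaches from about 250 to 850 mm from the base axis. Payload 12.5 kg.
Tool frame: the origin (TCP) lies between the finger pads; the fingertips stand 14 mm ahead of it and the grasp point (between the pads) lies 5 mm behind it; z points along the fingers, y is the line along which they close (so a half turn about z gives the same grasp; the last joint's range is limited). The gripper opens to 93 mm and grips with 3 to 60 N. Pads are 15 mm wide; open, the fingers measure 128 mm over their backs; the gripper's body (75 mm by 188 mm) begins 65 mm behind the grasp point.
Start: joints at [1.147, 0.351, 1.652, -0, 1.139, -0.085], TCP at [182.764, 518.731, 232.633] pointing down, gripper open.
Joint ranges: [-2.75, 2.75], [-0.79, 2.1], [0.01, 2.65], [-1.57, 4.71], [0.07, 3.14], [-2.87, 2.87]. Speed limits (rad/s): [2.22, 2.22, 2.79, 3.14, 3.14, 3.14].

### API

Orientations are given as a 3x3 rotation matrix whose columns are the frame's x, y, z axes.
In Python, from bench import manip gives the robot as it stands. Calls block until the motion is done:
- manip.move_ptp(position, orientation): joint-space move of the TCP to a pose.
- manip.servo_line(position, vel=150, frame=None, f_stop=None): straight line of the TCP; frame=None keeps the orientation; vel is the mean speed in mm/s. With f_stop (N) it stops when the force on the tool has changed by that much, and returns True; else False.
- manip.move_joints(angles): joint-space move.
- manip.move_gripper(opening): opening from 0.0 (shut) to 1.0 (fully open); the grip force is fixed at half the most; returns when the fingers have stopped.
- manip.pause(seconds).
- manip.solve_ik(position, orientation): joint angles nearest the present ones, or None.
- manip.get_state(): the state.
- manip.snapshot(name): name is "scene" or "top" or "wrist"; returns the picture (480x640x3 uint8, red, green, blue); there is no depth.
- manip.camera_info(name): a dict with "mtx" (3x3 intrinsics, pixels), "R" (3x3) and "t" (3): a world point X has camera coordinates R X + t. Camera axes: x right, y down, z forward; pixel columns grow to the right and rows downward; lengths in mm; the calibration is good to about 2 mm. A picture is of the moment at which its call begins: read the wrist's pose just before it. camera_info takes no time and is no camera call; for the wrist camera it gives the pose at the moment of the call.
A pose or a line that the arm cannot do raises manip.PlanningError and nothing moves.
- manip.hand_in(): hands the job in; it is judged then, once.
The state is a dict: "time_s": time; "joints": joint angles; "dq": joint speeds; "tau": joint torques, N m; "eef_pos": TCP position; "eef_rot": TCP orientation; "wrist_force": force on the tool from outside, world axes, zero at the start; "moment": the same for the moment, N m; "grip_width": opening from 0.0 (shut) to 1.0 (fully open); "grip_force": force on a finger pad.
Only numpy, scipy, OpenCV 4.12 (cv2) and the standard library are available. Lean on these libraries where they do the work, as an engineer would, in place of code of your own. Each camera call takes 0.05 s, during which the arm holds its last target. There are 200 camera calls.

### The job

Gently turn the gauge carousel until the ring gauge on its red seat, with its red ear, faces the yellow front pointer. Then drop the orange-headed index pin through the hole in the red ear and ease the carousel to and fro until the pin falls home into the hidden index plate below, its collar flush on the ear. Never force anything, and leave the tools lying round about where they are.

Things in the scene. Friction and masses are not known exactly. Their poses are not given: they have to be found in the camera images.
- carousel_base: fixed dark steel base, origin on the bench under the wheel's axis, z up; its -x axis points to the front, where a yellow pointer post (12 mm wide, 41 mm high) stands 138 mm from the axis. Fingers must never push on carousel or base with more than 22 N, and the pin's contact forces on ear, plate and base must never add up to more than 40 N (a push on the locked wheel counts there about twice)
- carousel (a joint): angle of the wheel on its base about the upright axis, rad, counter-clockwise from above positive; 0 or any whole turn puts the red ear at the front mark. Turns many turns both ways against a steady friction of about 2.5 N at the studs, stays where left. Once the pin has dropped into the index plate the wheel is locked but for about 2 mm of play and the push force rises steeply
- gauge_ring: steel ring gauge, 39 mm across, 17 mm high, screwed on a red seat beside the red ear, origin 46 mm from the axis. Wheel: aluminium disc, radius 82 mm, top 41 mm above the bench; four ears (36 mm wide, 14 mm thick, out to 121 mm from the axis) 90 degrees apart, each with a hole, one red; a stud half-way between ears. Other gauges on it reach 76 mm above the bench
- red_hole (a point): centre of the upper mouth of the vertical hole in the red ear: 10.5 mm diameter, chamfered, through the 14 mm thick ear, 100 mm from the axis, 41 mm above the bench; turns with the wheel
- front_mark (a point): fixed point 100 mm in front of the wheel's axis towards the yellow pointer, 41 mm above the bench. Below it a clamped steel index plate (50 x 76 mm, top 24 mm above the bench) has one chamfered 10.5 mm through hole, also 100 mm from the axis, set by eye: up to 8 mm to either side of the mark along the circle. It is not measured; the red ear covers it
- stud0 (a point): centre of the top of a black upright push stud on the wheel, 12 mm diameter, 100 mm from the axis, sticking up from 41 to 77 mm above the bench; turns with the wheel; may be pushed sideways (meet it slowly, under 60 mm/s: a faster knock may pass 22 N). It stands 45 degrees counter-clockwise (from above) from the red ear
- stud1 (a point): centre of the top of a black upright push stud on the wheel, 12 mm diameter, 100 mm from the axis, sticking up from 41 to 77 mm above the bench; turns with the wheel; may be pushed sideways (meet it slowly, under 60 mm/s: a faster knock may pass 22 N). It stands 135 degrees counter-clockwise (from above) from the red ear
- stud2 (a point): centre of the top of a black upright push stud on the wheel, 12 mm diameter, 100 mm from the axis, sticking up from 41 to 77 mm above the bench; turns with the wheel; may be pushed sideways (meet it slowly, under 60 mm/s: a faster knock may pass 22 N). It stands 225 degrees counter-clockwise (from above) from the red ear
- stud3 (a point): centre of the top of a black upright push stud on the wheel, 12 mm diameter, 100 mm from the axis, sticking up from 41 to 77 mm above the bench; turns with the wheel; may be pushed sideways (meet it slowly, under 60 mm/s: a faster knock may pass 22 N). It stands 315 degrees counter-clockwise (from above) from the red ear
- index_pin: loose index pin, 70 g, upright in its stand. Origin at its tip, z up the pin: steel shank 9 mm diameter, 31 mm long, tapered tip; collar 20 mm diameter, z 31 to 35 mm; orange grip 14 mm diameter, z 35 to 63 mm. In the ear, resting on the index plate, the tip is 24 mm above the bench; home, collar on the ear, 10 mm. It falls by its weight when ear and plate holes line up
- pin_stand: fixed blue block 46 x 46 x 36 mm, origin at the centre of its underside, with a vertical through hole of 12 mm diameter in which the pin stands, collar on the block
- screwdriver: screwdriver with red handle, 21 x 120 x 20 mm, lying flat, long along its y; bystander, leave alone
- oil_bottle: small oil bottle with red tip, 35 mm across, 116 mm high, standing; bystander, leave alone
- chip_brush: small brush with wooden handle, 14 x 122 x 14 mm, lying, long along its y; bystander, leave alone
- marker_pen: black and white marker pen, 12 x 98 x 12 mm, lying, long along its y; bystander, leave alone

How it is judged (in metres and radians):
On the way, in this order (a step that is already met when the one before it is completed fails the run):
1. the red ear is brought to the front (its hole within 20 mm of the front mark) (horizontal distance between red_hole and front_mark below 0.02 m), for 0.2 s.
2. the pin has dropped home through the red ear into the index plate (z of index_pin in the frame of carousel_base below 0.013 m and horizontal distance between index_pin and red_hole below 0.006 m), for 0.1 s.
At the end, for the whole second after the job is handed in: The pin stands upright (within 0.2 rad) in the red ear's hole (its tip within 6 mm of the hole's axis in plan), home in the index plate (tip less than 13 mm above the bench), the red hole within 12 mm of the front mark, everything at rest (all of step 2 and angle between index_pin's own z axis and vertical below 0.2 rad and horizontal distance between red_hole and front_mark below 0.012 m and linear speed of index_pin below 0.02 m/s and velocity of joint carousel between -0.05 and 0.05 rad/s); the robot touches nothing.
It fails at once if the fingers push on the carousel or its base with more than 22 N (contact force between the fingers and carousel_base above 22 N).
It fails at once if the pin is pressed down or wedged so that its contact forces on ear, plate and base add up to more than 40 N (contact force between index_pin and carousel_base above 40 N).
It fails at once if screwdriver, oil bottle, brush or marker pen is moved by more than 20 mm (distance of any of screwdriver, oil_bottle, chip_brush, marker_pen from where it was at the start of the episode above 0.02 m).
It also fails if it takes over 72 s, if anything falls off the work surface, if the arm or the gripper's body presses on something with over 40 N, if the wrist force passes 120 N, or if a joint passes its speed limit or range.

## Working session

There is one attempt and no reset: what is moved stays moved. The work goes in short steps, each a Python script; the robot and the scene stay as the last script left them, time stands still between calls to the robot, and variables do not carry over. Pictures are saved under pics/ and viewed, at most 10 in all, crops included, and the job is handed in when it is done.

```bash
ls; mkdir -p pics; python3 - <<'E'
from bench import manip
import cv2
for n in ("top","scene"):
    im=manip.snapshot(n); cv2.imwrite(f"pics/{n}0.png",im[:,:,::-1])
    i=manip.camera_info(n); print(n,i)
print(manip.get_state())
E
```

```text
pics
top {'mtx': array([[597.3873292 ,   0.        , 310.22458016],
       [  0.        , 597.3873292 , 237.29173534],
       [  0.        ,   0.        ,   1.        ]]), 'R': array([[ 2.79603822e-03, -9.99995797e-01, -7.67474884e-04],
       [-9.92346224e-01, -2.67989859e-03, -1.23457645e-01],
       [ 1.23455070e-01,  1.10679310e-03, -9.92349546e-01]]), 't': array([ -29.44506564,  555.11161801, 1372.33848128])}
scene {'mtx': array([[570.07846005,   0.        , 322.59883128],
       [  0.        , 570.07846005, 244.06041703],
       [  0.        ,   0.        ,   1.        ]]), 'R': array([[ 0.56172092, -0.8271943 ,  0.01480504],
       [-0.59612542, -0.41708846, -0.68605517],
       [ 0.57367594,  0.37654589, -0.72739887]]), 't': array([-341.25196432,  361.58143025, 1035.99059976])}
{'time_s': 0.1, 'joints': array([ 1.14738604e+00,  3.51207516e-01,  1.65232479e+00, -2.08063747e-05,
        1.13910713e+00, -8.45778416e-02]), 'dq': array([ 0.00191467, -0.00261252, -0.00214643, -0.00202818, -0.00228047,
        0.00075284]), 'tau': array([ 6.20826504e-04, -4.98027778e+01, -2.85713786e+01,  7.00866454e-02,
        2.38200626e-02, -6.44047145e-05]), 'eef_pos': array([182.66488013, 518.48102325, 232.15489356]), 'eef_rot': array([[-9.43146269e-01,  3.32377715e-01, -4.12867939e-04],
       [ 3.32377964e-01,  9.43145781e-01, -9.62115841e-04],
       [ 6.96087896e-05, -1.04464417e-03, -9.99999452e-01]]), 'wrist_force': array([ 0.41131525,  0.0801965 , -0.72490088]), 'moment': array([-0.00452848, -0.05243199,  0.01831183]), 'grip_force': 0.0, 'grip_width': 0.9970870184992937}
```

View pics/top0.png

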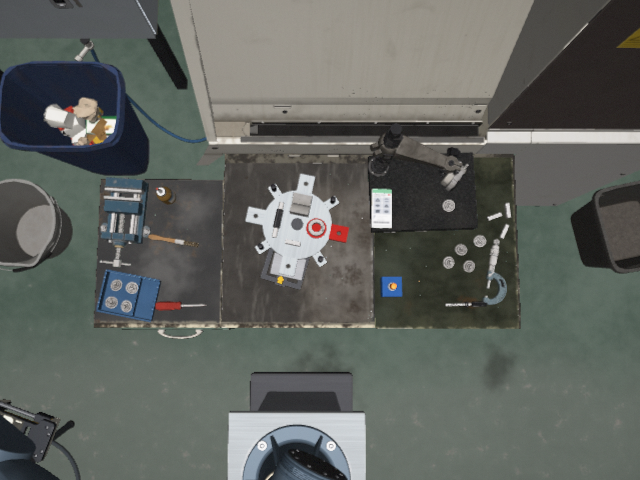

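View pics/scene0.png

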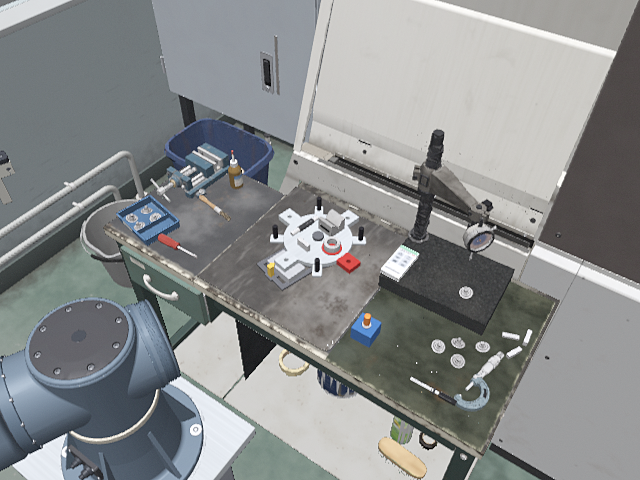

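```bash
python3 - <<'E'
import cv2
im=cv2.imread("pics/top0.png")[165:305,230:420]
cv2.imwrite("pics/top0c.png",cv2.resize(im,None,fx=4.2,fy=4.2,interpolation=cv2.INTER_CUBIC))
E
```

```text
(no output)
```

View pics/top0c.png

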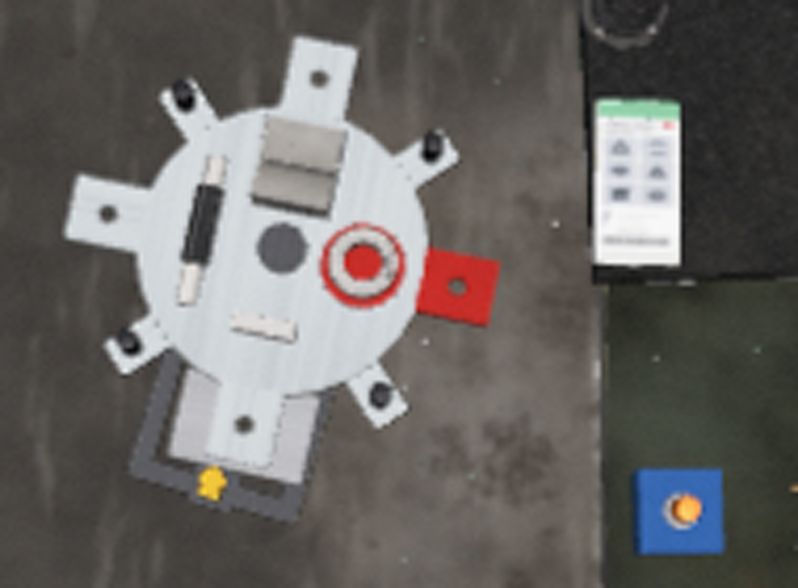

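```bash
cat > h.py <<'E'
import numpy as np, cv2
from bench import manip
def ray(cam,u,v,z,info=None):
    i=info or manip.camera_info(cam); R,t=i["R"],i["t"]
    d=R.T@np.linalg.inv(i["mtx"])@np.array([u,v,1.]); c=-R.T@t
    return c+d*(z-c[2])/d[2]
def down(a):  # tool down, closing line y along angle a
    y=np.array([np.cos(a),np.sin(a),0]); z=np.array([0,0,-1.]); return np.c_[np.cross(y,z),y,z]
def st(): return manip.get_state()
E
python3 - <<'E'
from h import *
f=lambda u,v,z:ray("top",(u+.5)/4.2-.5+230,(v+.5)/4.2-.5+165,z)
H=np.array([f(*p,41) for p in [(319,78),(108,213),(244,424),(457,287)]])
c=H.mean(0);print(H.round(1),c, np.linalg.norm(H-c,axis=1))
for p in [(183,90),(433,140),(130,338),(381,390)]:
    s=f(*p,77)-c;print(s[:2],np.hypot(*s[:2]),np.degrees(np.arctan2(s[1],s[0])))
r=H-c;print(np.degrees(np.arctan2(r[:,1],r[:,0])))
for q in [(212,482),(212,490)]:
  p=f(*q,41)-c;print("ptr",p,np.hypot(*p[:2]),np.degrees(np.arctan2(p[1],p[0])))
q=f(686,509,63);print("pin",q, "stand",f(680,511,36))
E
```

```text
[[683.6 -16.5  41. ]
 [606.1 101.5  41. ]
 [487.8  24.3  41. ]
 [564.8 -94.1  41. ]] [585.57896266   3.80240313  41.        ] [100.07499389  99.79850987  99.88527349 100.03852954]
[83.24397391 54.02550073] 99.23867149584025 32.98364921297598
[ 55.69507762 -83.27849164] 100.18607109164739 -56.22614426274852
[-53.91955514  81.35749915] 97.60307932710454 123.5343644994078
[-81.86727564 -54.8788843 ] 98.55933625276629 -146.1644840189505
[ -11.72581126   78.12234902  168.13690069 -101.98611153]
ptr [-129.94241613   37.99668871    0.        ] 135.38382422787203 163.7004601923202
ptr [-134.36140967   37.95681587    0.        ] 139.61987064195873 164.22512555416182
pin [ 440.51077372 -217.14795842   63.        ] stand [ 440.56034219 -217.51249671   36.        ]
```

```bash
cat >> h.py <<'E'
C=np.array([585.6,3.8])
def on(th,r=100,z=64):
    a=np.radians(th); return np.array([C[0]+r*np.cos(a),C[1]+r*np.sin(a),z])
E
python3 - <<'E'
from h import *
for flip in (90,-90):
    for th in (-57,-104,-151,-160):
        q=manip.solve_ik(on(th),down(np.radians(th+flip))); print(flip,th,None if q is None else q.round(2))
E
```

```text
90 -57 [-0.2   0.72  1.51 -0.    0.92 -0.77]
90 -104 [-0.25  0.61  1.72 -0.    0.81 -0.  ]
90 -151 [-0.18  0.51  1.91 -0.    0.72  0.88]
90 -160 [-0.16  0.5   1.93 -0.    0.71  1.07]
-90 -57 [-0.2   0.72  1.51 -0.    0.92  2.37]
-90 -104 None
-90 -151 [-0.18  0.51  1.91 -0.    0.72 -2.26]
-90 -160 [-0.16  0.5   1.93 -0.    0.71 -2.08]
```

```bash
python3 - <<'E'
from h import *
F=lambda th:down(np.radians(th+90))
manip.move_gripper(0.3)
manip.move_ptp(on(-57,z=150),F(-57))
b=manip.servo_line(on(-57,z=64),vel=100,f_stop=8); print("touch",b)
if not b:
    for th in np.linspace(-57,-155.6,9)[1:]:
        b=manip.servo_line(on(th),vel=32,frame=F(th),f_stop=14); print(round(th),b,st()["wrist_force"].round(1))
        if b: break
s=st(); print(s["time_s"],s["eef_pos"])
cv2.imwrite("pics/top1.png",manip.snapshot("top")[:,:,::-1])
im=cv2.imread("pics/top1.png")[165:305,230:420]
cv2.imwrite("pics/top1c.png",cv2.resize(im,None,fx=4.2,fy=4.2,interpolation=cv2.INTER_CUBIC))
E
```

```text
touch False
-69 False [-0.2  0.3  0.4]
-82 False [0.4 0.4 1.2]
-94 False [ 0.5  0.3 -0.8]
-106 False [ 0.2 -0.5 -0.6]
-119 False [0.3 0.1 0.2]
-131 False [ 0.6 -0.7  0.3]
-143 False [ 0.3 -0.5 -0.2]
-156 False [ 0.2 -0.2 -0.3]
11.5167 [494.30544114 -37.52030755  63.92372154]
```

View pics/top1c.png

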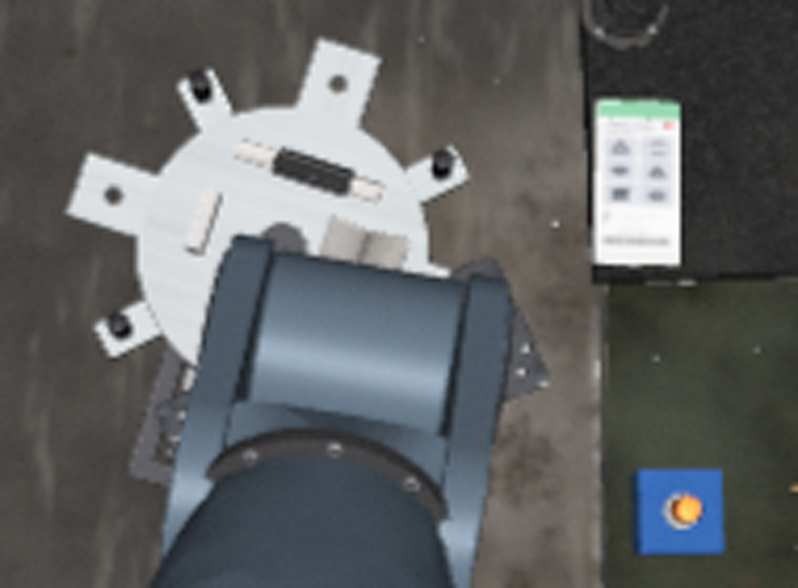

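```bash
python3 - <<'E'
from h import *
manip.servo_line(st()["eef_pos"]*[1,1,0]+[0,0,190],vel=200)
a=np.radians(164-180)
for i,(p,an) in enumerate([(on(164,z=190),a),(np.array([440.5,-217.3,170]),0.)]):
    if i: manip.move_gripper(0.6)
    q=[manip.solve_ik(p,down(an+k)) for k in (0,np.pi)]; 
    R=min((k for k in (0,1) if q[k] is not None),key=lambda k:np.abs(q[k]-st()["joints"]).sum())
    manip.move_ptp(p,down(an+R*np.pi)); manip.pause(.2)
    ci=manip.camera_info("wrist"); np.savez(f"w{i}.npz",**ci)
    cv2.imwrite(f"pics/w{i}.png",manip.snapshot("wrist")[:,:,::-1]); print(p,ci["t"],(-ci["R"].T@ci["t"]).round(),st()["time_s"],st()["joints"].round(2))
E
```

```text
[489.47383041  31.36373558 190.        ] [-461.31275591  139.81853155  391.01927896] [509.  98. 342.] 13.325 [-0.03  0.3   1.85 -0.    1.    0.25]
[ 440.5 -217.3  170. ] [-440.25875611 -224.75123907  273.63484349] [ 440. -147.  322.] 15.2417 [-0.55  0.33  1.86  0.    0.95 -0.55]
```

View pics/w0.png

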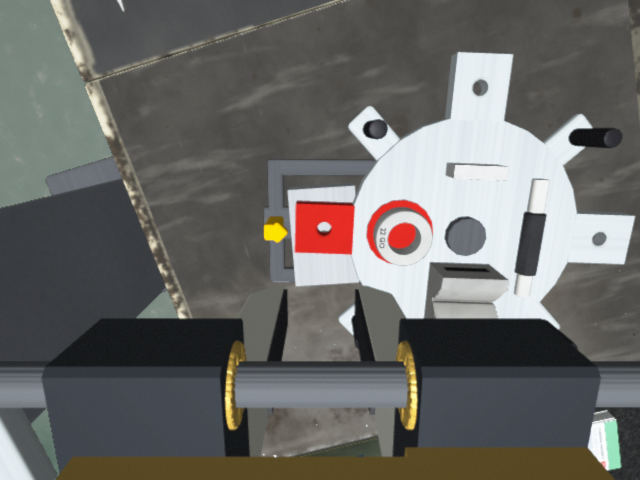

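View pics/w1.png

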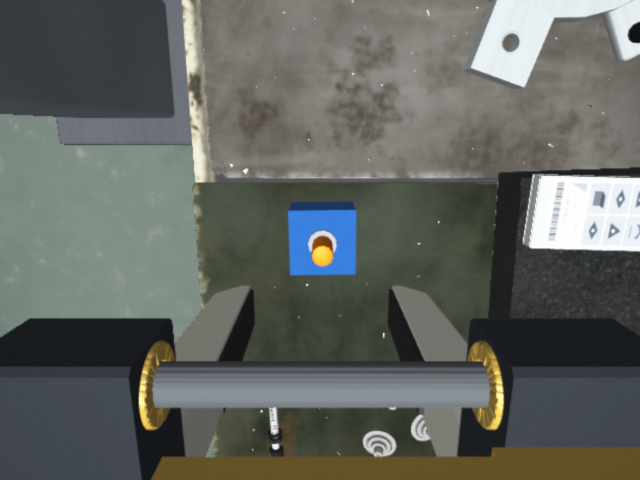

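```bash
python3 - <<'E'
from h import *
i0=dict(np.load("w0.npz"));i1=dict(np.load("w1.npz"))
im=cv2.imread("pics/w0.png").astype(int)[200:256,293:356]
red=(im[:,:,2]>150)&(im[:,:,1]<60)
n,l,s,c=cv2.connectedComponentsWithStats((~red).astype(np.uint8)); print(s,c+[293,200])
h=ray(0,324,228,41,i0);
for k in range(1,n):
    if 10<s[k,4]<300: h=ray(0,*(c[k]+[293,200]),41,i0);print("hole",h)
o=[ray(0,*p,41,i0) for p in ((599,239),(480,87))];print(o,"axis",(h+o[0])/2)
print("ptr",ray(0,275,231,41,i0))
im=cv2.imread("pics/w1.png").astype(int)
m=((im[:,:,2]>220)&(im[:,:,1]>110)&(im[:,:,0]<90)).astype(np.uint8);n,l,s,c=cv2.connectedComponentsWithStats(m);k=1+s[1:,4].argmax();print(s[k],c[k],ray(0,*c[k],63+5,i1))
b=((im[:,:,0]>150)&(im[:,:,2]<80)).astype(np.uint8);print(cv2.boundingRect(b));print(ray(0,322.5,242.7,36,i1))
E
```

```text
[[   3    4   58   49 2499]
 [   0    0   63   56  854]
 [  23   21   16   15  175]] [[323.88715486 227.88995598]
 [324.38290398 226.30093677]
 [323.74285714 227.78285714]]
hole [491.78395194  31.95809699  41.        ]
[array([680.59256981, -31.30907217,  41.        ]), array([617.34493423,  94.8794902 ,  41.        ])] axis [5.86188261e+02 3.24512413e-01 4.10000000e+01]
ptr [457.43378089  39.42623517  41.        ]
[312 246  21  20 287] [322.45296167 255.66550523] [ 441.49611159 -221.77661738   68.        ]
(288, 210, 68, 65)
[ 441.65184448 -221.90485342   36.        ]
```

```bash
cat >> h.py <<'E'
def near(p,an):
    q=[manip.solve_ik(p,down(an+k)) for k in (0,np.pi)]
    k=min((k for k in (0,1) if q[k] is not None),key=lambda k:np.abs(q[k]-st()["joints"]).sum())
    return down(an+k*np.pi)
def go(p,an): manip.move_ptp(p,near(p,an))
E
python3 - <<'E'
from h import *
P=np.array([441.,-219.6,56])
manip.servo_line(P+[0,0,40],vel=250)
print(manip.servo_line(P,vel=80,f_stop=6))
manip.move_gripper(0.0); s=st(); print("gx",s["wrist_force"].round(1),s["moment"].round(2),s["grip_width"]*93)
manip.move_gripper(0.4)
R=near(P,np.pi/2); manip.servo_line(P+[0,0,20],vel=100)
manip.move_ptp(P+[0,0,20],R); manip.servo_line(P,vel=80)
manip.move_gripper(0.0); s=st(); print("gy",s["wrist_force"].round(1),s["moment"].round(2),s["grip_width"]*93,s["eef_pos"],s["joints"].round(2),s["time_s"])
E
```

```text
False
gx [0.7 0.5 0. ] [-0.03 -0.04  0.01] 13.45703921301405
gy [-0.6 -0.4  2.7] [-0.03  0.2   0.03] 13.416724011440287 [ 441.17814795 -219.73094437   56.2519546 ] [-0.56  0.52  1.93 -0.    0.69  1.01] 20.375
```

```bash
python3 - <<'E'
from h import *
p=st()["eef_pos"]
manip.servo_line(np.array([p[0],p[1],150]),vel=150)
go(np.array([491.4,34.0,142]),np.radians(-16)); manip.pause(.2)
s=st(); ci=manip.camera_info("wrist"); np.savez("w2.npz",pos=s["eef_pos"],rot=s["eef_rot"],**ci)
im=manip.snapshot("wrist")[:,:,::-1]; cv2.imwrite("pics/w2.png",im)
pt=lambda X:(ci["mtx"]@(ci["R"]@X+ci["t"]))
for z in (51,20):
    q=pt(s["eef_pos"]+s["eef_rot"][:,2]*z); print(z,q[:2]/q[2])
print(s["eef_pos"],s["grip_width"]*93,s["time_s"])
x0,y0=240,160;c=im[y0:y0+150,x0:x0+200];cv2.imwrite("pics/w2c.png",cv2.resize(c,None,fx=4,fy=4,interpolation=cv2.INTER_CUBIC))
E
```

```text
51 [320.95393274 274.29390838]
20 [320.96270651 297.78452671]
[491.4428262   33.01555603 141.93255937] 13.524175237450331 22.3667
```

View pics/w2c.png

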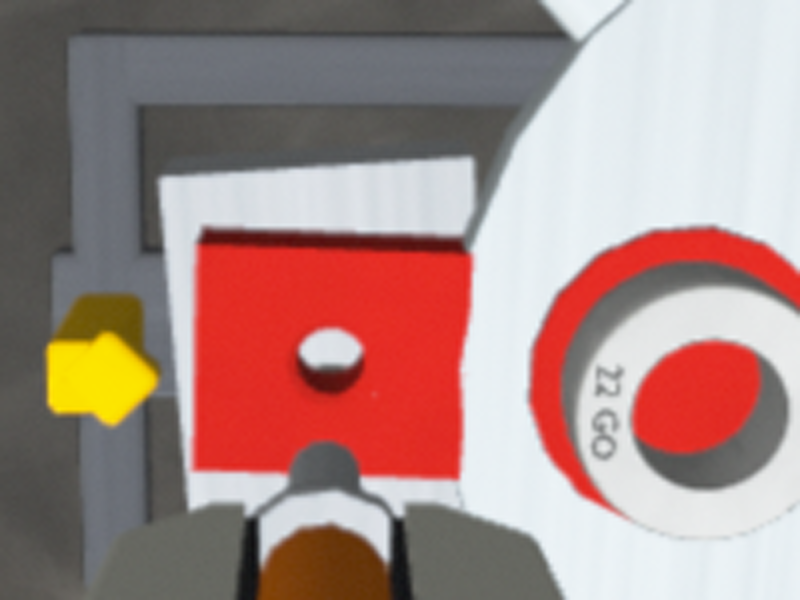

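```bash
python3 - <<'E'
from h import *
w=dict(np.load("w2.npz")); ci=w
im=cv2.imread("pics/w2.png")
up=w["rot"][:,0]; cam=-w["R"].T@w["t"]
if up@(cam-w["pos"])>0: up=-up
def pt(X):
    q=ci["mtx"]@(ci["R"]@X+ci["t"]); q=q[:2]/q[2]; return ((q-[240,160]+.5)*4-.5).round(1)
for n,z,r in (("tip0",51,0),("tip2",51,2),("tip3",51,3),("colB",20,10),("colT",16,10)):
    print(n,pt(w["pos"]+w["rot"][:,2]*z+up*r))
print("px/mm y at tip",(pt(w["pos"]+w["rot"][:,2]*51+up)-pt(w["pos"]+w["rot"][:,2]*51)))
print(ray(0,(330.5+.5)/4-.5+240,(359+.5)/4-.5+160,41,ci))
cv2.imwrite("pics/w2d.png",cv2.resize(im[262:310,295:350],None,fx=12,fy=12,interpolation=cv2.INTER_NEAREST))
E
```

```text
tip0 [325.3 458.7]
tip2 [325.3 473.8]
tip3 [325.3 481.4]
colB [325.4 638.5]
colT [325.4 654.6]
px/mm y at tip [0.  7.6]
[491.90973086  31.7885654   41.        ]
```

View pics/w2d.png

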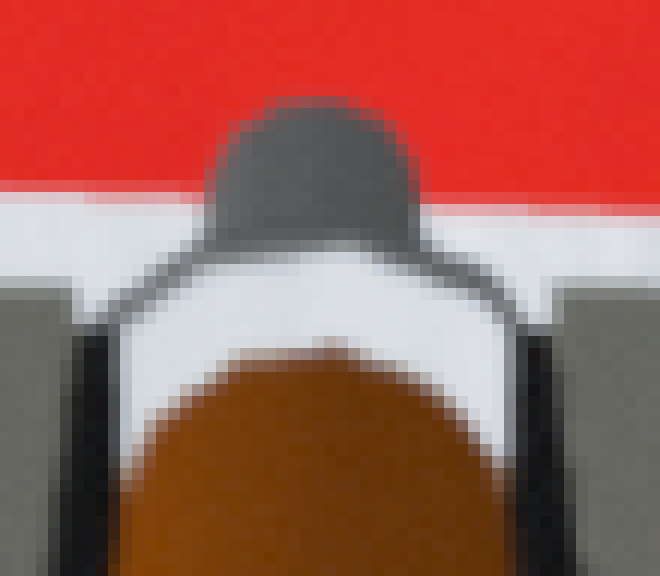

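```bash
cat > ins.py <<'E'
from h import *
T=np.array([492.4,32.8]); R=near(np.r_[T,96],np.radians(-16))
manip.servo_line(np.r_[T,96],vel=60,frame=R); manip.pause(.2)
e=st()["eef_pos"]; print("at",e); off=np.clip(T-e[:2],-1.5,1.5)
T=T+off
for d in [(0,0),(.8,0),(-.8,0),(0,.8),(0,-.8),(1.2,1.2),(-1.2,1.2),(-1.2,-1.2),(1.2,-1.2)]:
    p=T+d
    manip.servo_line(np.r_[p,95],vel=40)
    b=manip.servo_line(np.r_[p,77.5],vel=18,f_stop=4)
    s=st(); print(d,b,s["eef_pos"].round(2),s["wrist_force"].round(1),s["time_s"])
    if s["eef_pos"][2]<84: break
E
python3 ins.py
```

```text
at [492.57210596  32.82408792  96.31113874]
(0, 0) False [492.25  32.77  77.58] [ 0.3  0.2 -0.9] 24.9083
```

```bash
cat > sweep.py <<'E'
from h import *
F=lambda th:down(np.radians(th+90))
def sweep(th,vel=8,fs=5):
    b=manip.servo_line(on(th),vel=vel,frame=F(th),f_stop=fs); s=st()
    d=s["eef_pos"][:2]-C; print("to",th,b,"at",np.degrees(np.arctan2(d[1],d[0])).round(2),s["wrist_force"].round(1),round(s["time_s"],1)); return b
E
python3 - <<'E'
from sweep import *
manip.move_gripper(0.25); p=st()["eef_pos"]
manip.servo_line(np.r_[p[:2],150],vel=120)
manip.move_gripper(0.3)
manip.move_ptp(on(-153,z=130),F(-153))
b=manip.servo_line(on(-153),vel=70,f_stop=6); print(b,st()["eef_pos"])
if not b and not sweep(-141.5): sweep(-162.5)
E
```

```text
False [496.78126586 -41.65983512  64.3655231 ]
to -141.5 False at -141.5 [-0.2  3.3 -0.3] 30.9
to -162.5 True at -150.99 [-0.  -0.6  0.3] 33.1
```

```bash
python3 - <<'E'
from sweep import *
sweep(-162.5,fs=6)
E
```

```text
to -162.5 False at -162.48 [ 4.3 -2.9  0.3] 35.8
```

```bash
python3 - <<'E'
from h import *
a=manip.snapshot("wrist")[:,:,::-1]; b=manip.snapshot("scene")[:,:,::-1]
cv2.imwrite("pics/c3.png",np.hstack([cv2.resize(a[40:440,120:520],(400,400)),cv2.resize(b[195:295,255:355],(400,400),interpolation=cv2.INTER_CUBIC)]))
E
```

```text
(no output)
```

View pics/c3.png

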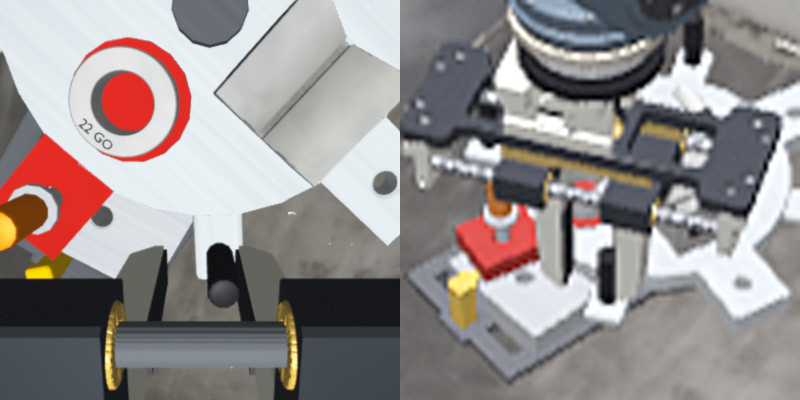

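```bash
python3 - <<'E'
from h import *
ci=manip.camera_info("wrist"); A=np.array([586.2,0.6])
for n,u,v,z in (("plate",222,255,24),("collar",155,252,59),("pintop",127,271,87),("stud",342,333,77),("ring",248,141,60),("hub",330,50,45)):
    p=ray(0,u,v,z,ci); 
    for B in (A,C): d=p[:2]-B; print(n,p.round(1),np.hypot(*d).round(1),np.degrees(np.arctan2(d[1],d[0])).round(2))
E
```

```text
plate [489.8  20.8  24. ] 98.5 168.17
plate [489.8  20.8  24. ] 97.3 169.95
collar [495.7  40.5  59. ] 98.9 156.24
collar [495.7  40.5  59. ] 97.1 157.82
pintop [497.9  39.3  87. ] 96.4 156.34
pintop [497.9  39.3  87. ] 94.6 157.97
stud [493.3 -34.4  77. ] 99.2 -159.38
stud [493.3 -34.4  77. ] 99.9 -157.54
ring [546.1  17.2  60. ] 43.4 157.54
ring [546.1  17.2  60. ] 41.7 161.29
hub [585.6  -0.9  45. ] 1.7 -111.09
hub [585.6  -0.9  45. ] 4.7 -89.93
```

```bash
python3 - <<'E'
from sweep import *
sweep(-158,vel=15,fs=15); manip.pause(.1)
if not sweep(-147,vel=20,fs=12):
    manip.pause(.1)
    if not sweep(-137,vel=7,fs=6): print("not locked")
E
```

```text
to -158 False at -158.09 [ 0.9 -0.1  0.4] 36.6
to -147 False at -147.01 [ 0.4  2.4 -0.2] 37.8
to -137 True at -139.74 [ 0.4 -0.2 -0.2] 39.6
```

```bash
python3 - <<'E'
from sweep import *
sweep(-144.3,vel=15,fs=15)
p=st()["eef_pos"]; manip.servo_line(np.r_[p[:2],130],vel=100)
go(on(165,z=190),np.radians(-16)); manip.pause(.2)
a=manip.snapshot("wrist")[:,:,::-1]; b=manip.snapshot("scene")[:,:,::-1]
cv2.imwrite("pics/c4.png",np.hstack([cv2.resize(a[130:330,220:420],(400,400),interpolation=cv2.INTER_CUBIC),cv2.resize(b[195:295,255:355],(400,400),interpolation=cv2.INTER_CUBIC)]))
print(st()["time_s"])
E
```

```text
to -144.3 False at -144.23 [-0.6 -0.1  0.1] 40.2
41.8833
```

View pics/c4.png

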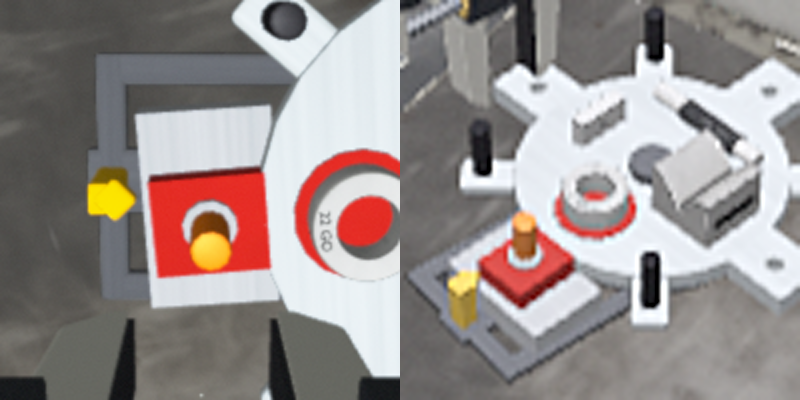

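The wrist view shows the pin's collar at about (210,225) in the crop, flush on the red ear beside the yellow pointer. The scene view confirms the pin is home and upright.

```bash
python3 -c "
from bench import manip
manip.pause(.3); print(manip.hand_in())"
```

```text
the job is handed in; nothing more can be done
None
```

The job is handed in: the red ear is at the front and the index pin has dropped into the index plate, with its collar looking flush on the ear in the last pictures; the hand-in gave no verdict.

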